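# Pin the sliding pegboard to the shelf bracket

## Task

Take the red-handled steel pin out of its wooden rest and pin the pegboard to its bracket on the oak shelf: feel for the eye of the board's brass tongue through the slot in the blue cover, draw the board into line with the pin, and push the pin down through cover, tongue and bracket until its flange sits flush on the cover, then let go. Move the board only with the pin, never with the gripper, feel and push gently (no more than about 15 N), and leave the jar, mug, jug and canister where they are.

Things in the scene. Friction and masses are not known exactly. Their poses are not given: they have to be found in the camera images.
- pin: Steel pin with a red handle, standing upright in its rest, 50 to 80 g. Origin at the centre of the tip (lower end), z up along the pin. Shank 10 mm diameter, z 0 to 40 mm, tip nearly square (9.2 mm flat end); flange 24 mm diameter, z 40 to 44; round red handle 14 mm diameter, z 44 to 92 (grasp it there, from above). Draw it straight up out of the rest.
- rest: Dark wooden block 60 x 60 x 45 mm, fixed on the shelf, with a 13 mm through hole in its centre where the pin stands; the pin's flange lies on its top. Origin at the centre of its underside.
- rack: Bracket fixed on the oak shelf (shelf top 80 mm above the desk). Origin on the axis of its bore, at shelf height; z up, x along the cover's slot. From below: dark steel block 80 (x) by 60 (y), z 0 to 30 mm, with a through bore; the board's brass tongue, z 31 to 39; fixed blue cover 100 by 56, z 40 to 46. With the pin fully home its flange lies on the cover and its tip is at z 6 mm.
- cover_top (a point): Point on the bore axis at the cover's top face, rack z 46 mm; axes as the rack's. The slot in the cover is 15 mm wide (y) and runs along x from 8 mm on the -x side of this point to 42 mm on the +x side.
- rail_mid (a point): Middle of the rail where the white pegboard stands, rack x 0, y +135, z 30 mm; axes as the rack's. Board: 180 (x) by 10, top at rack z 172; its spoon reaches to y +115. Board and tongue slide as one along x only, against about 3 N friction, and stay where left (a tip slid over the brass drags them). The tongue is solid under the slot but for a round 11.5 mm eye, at first an unmeasured 4 to 34 mm to +x of the bore.
- bore_mouth (a point): Centre of the bore's mouth, rack z 30 mm; axes as the rack's. Bore 11.5 mm with a 1 mm chamfer; the eye is sharp-edged. Off the eye the pin's tip lands on brass at rack z 39; with its tip in the eye (z 31 to 37) the pin carries the board along x. A spring ball at z 18 in the bore grips the shank: a light push of 1 to 5 N moves the pin on, its own weight does not.
- slot_end (a point): Point on the cover's top face (rack z 46 mm) in the middle of the slot's width, 34.5 mm along the rack's x from the bore axis: a pin centred here clears by 2.5 mm the slot's +x end. Axes as the rack's.
- jar: Closed instant coffee jar, 68 mm diameter, 110 mm high; bystander. Origin at the centre of its underside.
- mug: Matte black mug, 80 mm diameter, 92 mm high, handle at its +y; bystander. Origin at the centre of its underside.
- jug: Stainless creamer jug, 76 mm diameter, 85 mm high, handle at its +y; bystander. Origin at the centre of its underside.
- canister: Green plastic canister with white clip-on lid, 80 mm diameter (88 mm over the clips), 101 mm high; bystander. Origin at the centre of its underside.

How it is judged:
On the way, in this order (a step that is already met when the one before it is completed fails the run):
1. the pin is lifted out of its rest (z of pin in the frame of rest above 0.045 m), for 0.1 s.
2. the pin's tip is in the eye of the tongue (z of pin in the frame of rack between 0.005 and 0.0372 m and y of pin in the frame of rack between -0.004 and 0.004 m and x of pin in the frame of rack between -0.01 and 0.04 m), for 0.05 s.
At the end, for the whole second after the job is handed in: The pin stands in the bracket's bore through cover, tongue and block: tip 3 to 8 mm above the rack's underside (6 mm is fully home), within 2.5 mm of the bore axis in x and y, tilted less than 0.08 rad, at rest and released (z of pin in the frame of rack between 0.003 and 0.008 m and x of pin in the frame of rack between -0.0025 and 0.0025 m and y of pin in the frame of rack between -0.0025 and 0.0025 m and angle between the z axis of pin and the z axis of rack, either way round below 0.08 rad and linear speed of pin below 0.01 m/s and contact force between the fingers and pin below 0.1 N); the robot touches nothing.
It fails at once if the pin is pressed on the bracket, cover or tongue with more than 28 N (contact force between pin and rack above 28 N).
It fails at once if the gripper or arm pushes the board or bracket (contact force between any of the fingers, the arm and rack above 3 N).
It fails at once if the jar, mug, jug or canister is moved by more than 20 mm or tipped (distance of any of jar, mug, jug, canister from where it was at the start of the episode above 0.02 m or angle between any of jar, mug, jug, canister's own z axis and vertical above 0.3 rad).
It also fails if it takes over 72 s, if anything falls off the work surface, if the arm or the gripper's body presses on something with over 40 N, if the wrist force passes 120 N, or if a joint passes its speed limit or range.

## Robot

A 6-joint arm with a two-finger parallel gripper is mounted at the origin on the work surface. World frame = base frame: x ahead of the robot, y to its left, z up, the work surface at z = 0. Lengths are in m, angles in rad, forces in N, time in s.
With the tool pointing down it reaches from about 0.35 to 0.775 m from the base axis. Payload 5.5 kg.
Tool frame: the origin (TCP) lies on the centre line of the jaws, within the pads' length; the fingertips stand r.tips_ahead ahead of it and the grasp point (between the pads) lies 2 mm behind it (r.tips_ahead is the distance from the TCP to the fingertips, in m); z points along the fingers, y is the direction in which the jaws open and shut (so a half turn about z gives the same grasp; the last joint's range is limited). The gripper opens to 85 mm and grips with 20 to 120 N. Pads are 22 mm wide; open, the fingers measure 114 mm over their backs; the gripper's body (76 mm by 85 mm) begins 54 mm behind the grasp point. The pads swing forward as they close: fully open they stand 13 mm farther back than shut.
Start: joints at [1.208, 0.313, 0.046, 1.304, 0, 1.431], TCP at [0.127, 0.561, 0.248] pointing down, gripper open.
Joint ranges: [-2.76, 2.76], [-0.86, 1.69], [-1.03, 1.26], [-2.2, 2.34], [-1.47, 1.5], [-3.14, 3.14]. Speed limits (rad/s): [2.57, 2.57, 3.14, 3.14, 3.14, 3.14].

## Interface

Orientations are given as a unit quaternion [x, y, z, w].
In Python, from cell import get_state, eyes, r gives the robot as it stands. The module is installed in compiled form; this text tells all that it offers.
- The arm moves only by the tool send_rows, never from a script. Its argument "commands" is a list that holds one entry, the list of rows, each a list of 7 numbers: the turn, a rotation vector about the tool's x, y, z in rad, then the shift along the tool's x, y, z in mm, then the finger opening in mm, from 0 to 85.4. A call has 1 to 10 rows; each row is the pose to reach, as a shift and turn from the pose commanded when the call began, along the tool's axes at that moment; what a row does not reach only later rows make up. A row lasts 1/12 s, in which the tool goes at most 41.7 mm and 7.16 degrees, less where a joint would pass 70% of its speed; a pose out of reach is approached as far as the arm can. A call with a gripper value outside its range is refused whole. The fingers move at their own pace and stop on an object; the grip force is fixed at half the most. Time passes only in rows, so rows that repeat a pose let the fingers close. It gives the time, the measured TCP pose, the force and the opening at its end, in the units of the state.
- get_state(): the state, without advancing time (a new reading comes with each control period).
- eyes.camera(name): name is "scene" or "top"; returns the picture (420x560x3 uint8, red, green, blue); there is no depth.
- eyes.get_calibration(name): a dict with "intrinsics" (3x3 intrinsics, pixels), "R" (3x3) and "t" (3): a world point X has camera coordinates R X + t. Camera axes: x right, y down, z forward; pixel columns grow to the right and rows downward; lengths in m; the calibration is good to about 2 mm. A picture is of the moment at which its call begins. get_calibration takes no time and is no camera call.
- r.finish_job(): hands the job in, once; it reports no verdict.
The state is a dict: "time": time; "joint_pos": joint angles; "qvel": joint speeds; "effort": joint torques, N m; "ee_pos": TCP position; "orientation": TCP orientation; "force": force on the tool from outside, world axes, zero at the start; "wrist_torque": the same for the moment, N m; "width": opening from 0.0 (shut) to 1.0 (fully open).
Only numpy, scipy, OpenCV 4.12 (cv2) and the standard library are available. Lean on these libraries where they do the work, as an engineer would, in place of code of your own. Each camera call takes 0.05 s, during which the arm holds its last target. There are 200 camera calls.

## Working session

There is one attempt and no reset: what is moved stays moved. The work goes in short steps, Python scripts to look and compute and a tool call to move; the robot and the scene stay as the last step left them, time stands still between calls to the robot, and variables do not carry over. Pictures are saved under pics/ and viewed, about 8 in all and at most 12, crops included, and the job is handed in when it is done.

Besides the shell and the picture viewer there is one more tool, called after "Emit:" in YAML: its name, and indented under it one key for each argument. send_rows: Moves the arm, as the interface text tells. Its arguments: {"type":"object","properties":{"commands":{"type":"array"}},"required":["commands"]}

```bash
mkdir -p pics; python3 - <<'E'
from cell import get_state, eyes, r
import cv2
print(get_state(), r.tips_ahead)
for n in ("scene","top"):
    c=eyes.get_calibration(n); print(n,c)
    cv2.imwrite(f"pics/{n}0.png",cv2.resize(eyes.camera(n)[:,:,::-1],(784,588),interpolation=cv2.INTER_CUBIC))
E
```

```text
{'time': 0.0, 'joint_pos': array([ 1.20840474e+00,  3.13990416e-01,  4.49643610e-02,  1.30358534e+00,
       -8.26900529e-06,  1.43117663e+00]), 'qvel': array([ 0.00051056,  0.00123479, -0.0017747 ,  0.00078035,  0.0001586 ,
        0.00069938]), 'effort': array([-1.79317252e-03, -4.80634546e+01,  2.98529845e+01,  1.96519081e-02,
       -2.85167598e-04,  1.52645401e-05]), 'ee_pos': array([0.12688732, 0.5603312 , 0.24740854]), 'orientation': array([ 1.11155711e-01,  9.93802588e-01, -8.80120652e-04, -2.21406479e-04]), 'force': array([-0.06481931, -0.3087165 ,  0.60495106]), 'wrist_torque': array([-0.03033786, -0.06426971,  0.02644448]), 'width': 0.9971425070849056} 0.017
scene {'intrinsics': array([[497.90637744,   0.        , 282.70908442],
       [  0.        , 497.90637744, 208.51955273],
       [  0.        ,   0.        ,   1.        ]]), 'R': array([[ 0.51710673,  0.85573586,  0.01779822],
       [ 0.51280088, -0.29309386, -0.80692704],
       [-0.68529985,  0.42639434, -0.59038291]]), 't': array([-0.29398323, -0.18261326,  1.77453191])}
top {'intrinsics': array([[438.36986882,   0.        , 281.80162297],
       [  0.        , 438.36986882, 205.37340773],
       [  0.        ,   0.        ,   1.        ]]), 'R': array([[-0.09571168, -0.99538642, -0.00671938],
       [-0.97155966,  0.09488515, -0.21695308],
       [ 0.21658971, -0.01423667, -0.97615891]]), 't': array([0.05251391, 0.63817859, 1.12826763])}
```

View pics/scene0.png

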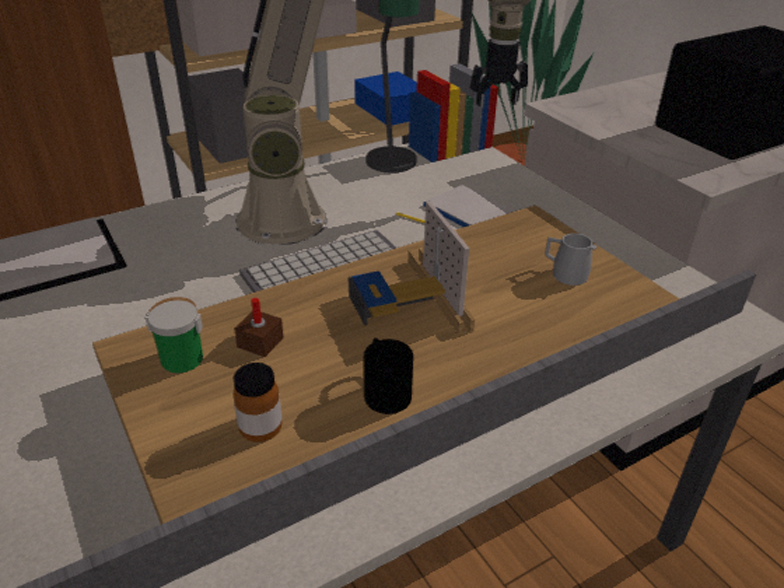

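View pics/top0.png

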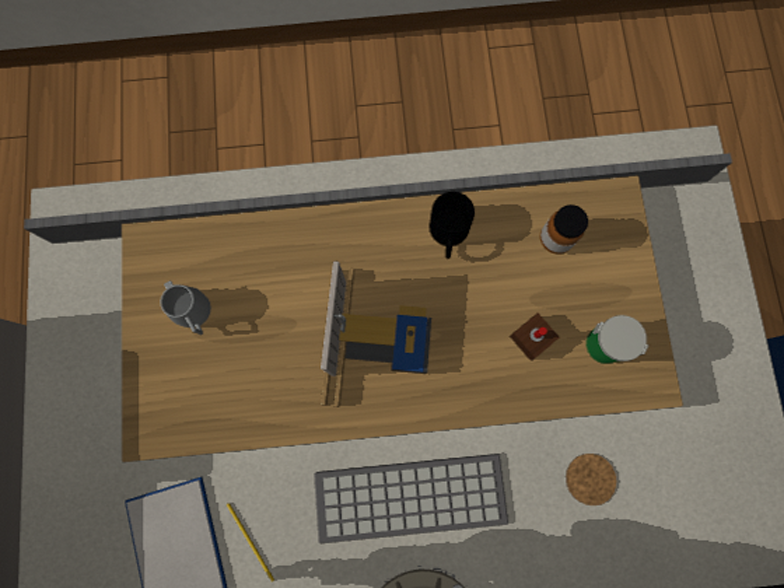

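The scene picture shows the rest and red pin at about (257,320), the blue cover at (375,290) and the board at (445,260). In the top picture the pin is at (540,333) and the cover and slot at (411,341). I'll enlarge the key parts as one composite.

```bash
python3 - <<'E'
from cell import eyes
import cv2, numpy as np
t=eyes.camera("top")[:,:,::-1]; s=eyes.camera("scene")[:,:,::-1]
cv2.imwrite("pics/t_raw.png",t); cv2.imwrite("pics/s_raw.png",s)
z=lambda i,u,v:cv2.resize(i[v:v+60,u:u+80],(400,300),interpolation=cv2.INTER_CUBIC)
m=np.vstack([np.hstack([z(t,254,215),z(t,346,210)]),np.hstack([z(s,235,178),z(s,145,200)])])
m=np.clip(m.astype(float)*1.6,0,255).astype(np.uint8)
cv2.imwrite("pics/comp1.png",m)
E
```

```text
(no output)
```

View pics/comp1.png

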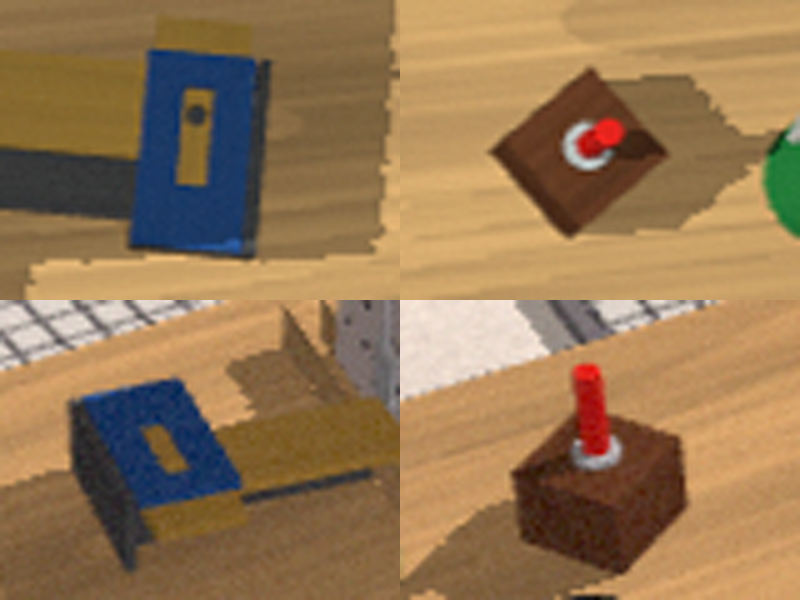

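Top view at 5x: cover corners near (150,50), (256,58), (245,245) and (130,246). The slot runs from (197,88) to (192,186), and the eye shows as a dark disc at (196,114), toward +x. The pin's flange is at (588,145) and its handle top at (608,131). In the scene view the flange is at (597,452) and the handle top at (587,370). Next I'll fit the poses.

```bash
cat > h.py <<'E'
import numpy as np, cv2
from cell import eyes
from scipy.optimize import minimize, least_squares
C={n:eyes.get_calibration(n) for n in("top","scene")}
def proj(n,X):
    c=C[n]; p=(c["R"]@np.atleast_2d(X).T).T+c["t"]; q=p@c["intrinsics"].T; return q[:,:2]/q[:,2:]
def onplane(n,uv,z):
    c=C[n]; d=c["R"].T@np.linalg.inv(c["intrinsics"])@[*uv,1]; o=-c["R"].T@c["t"]; return o+d*(z-o[2])/d[2]
def box(cx,cy,yaw,lx,ly,z0,z1):
    k=np.array([[a,b] for a in(-.5,.5) for b in(-.5,.5)])*[lx,ly]; co,s=np.cos(yaw),np.sin(yaw)
    k=k@np.array([[co,s],[-s,co]])+[cx,cy]; return np.vstack([np.c_[k,np.full(4,z)] for z in(z0,z1)])
def sil(n,X):  # antialiased hull silhouette
    S=8; m=np.zeros((420*S,560*S),np.uint8); p=(proj(n,X)+.5)*S
    cv2.fillConvexPoly(m,cv2.convexHull(np.round(p).astype(np.int32)),255); return cv2.resize(m,(560,420),interpolation=cv2.INTER_AREA)/255.
def fit(masks,dims,x0):
    f=lambda x:sum(np.abs(sil(n,box(x[0],x[1],x[2],*dims))-m).sum() for n,m in masks.items())
    s=minimize(f,x0,method="Nelder-Mead",options=dict(initial_simplex=np.array(x0)+np.array([[0,0,0],[.01,0,0],[0,.01,0],[0,0,.1]]),xatol=1e-4,fatol=.1)); return s.x,s.fun
def big(m):
    m=m.astype(np.uint8); n,l,st,_=cv2.connectedComponentsWithStats(m); return (l==1+st[1:,4].argmax())
def fill(m):
    cs,_=cv2.findContours(m.astype(np.uint8),cv2.RETR_EXTERNAL,cv2.CHAIN_APPROX_NONE); o=np.zeros(m.shape,np.uint8); cv2.drawContours(o,cs,-1,1,-1); return o.astype(bool)
E
python3 - <<'E'
from h import *
I={"top":cv2.imread("pics/t_raw.png").astype(int),"scene":cv2.imread("pics/s_raw.png").astype(int)}
W={"top":(254,215),"scene":(235,178)}; V={"top":(346,210),"scene":(145,200)}
def win(n,w):
    m=np.zeros((420,560),bool); u,v=w[n]; m[v:v+60,u:u+80]=1; return m
bl={};rd={}
for n,i in I.items():
    b,g,r=i[...,0],i[...,1],i[...,2]
    bl[n]=fill(big((b>r*1.6+5)&(b>g*1.25)&win(n,W))); rd[n]=big((r>2.5*g)&(r>100)&(r>2.5*b)&win(n,V))
    print(n,bl[n].sum(),rd[n].sum())
x0=[*onplane("top",(294,245),.126)[:2],0.]
print("init",x0)
for k in (bl,{"top":bl["top"]},{"scene":bl["scene"]}):
    print("cover",fit(k,(.1,.056,.12,.126),x0))
# eye and slot ends (top), as clicked
c=lambda q,u,v:((q[0]+(u+.5)/5-.5),(q[1]+(v+.5)/5-.5))
for nm,u,v,z in (("eye",196,114,.119),("slot+x",198,88,.126),("slot-x",192,186,.119),("slot-x top",192,186,.126)):
    print(nm,onplane("top",c(W["top"],u,v),z))
for nm,q,u,v in(("top",V["top"],588,145),("scene",V["scene"],597,452)):
    print("flange",nm,onplane(nm,c(q,u-400,v-(300 if nm=="scene" else 0)),.129))
for nm,q,u,v in(("top",V["top"],609,131),("scene",V["scene"],587,370)):
    print("handle top",nm,onplane(nm,c(q,u-400,v-(300 if nm=="scene" else 0)),.177))
# pin handle fit by silhouette of cylinder
def cyl(x,y):
    a=np.linspace(0,2*np.pi,24); k=np.c_[x+.007*np.cos(a),y+.007*np.sin(a)]
    return np.vstack([np.c_[k,np.full(24,z)] for z in(.129,.177)])
p0=onplane("top",c(V["top"],208,131),.177)[:2]
for ns in(("top","scene"),("top",),("scene",)):
    s=minimize(lambda x:sum(np.abs(sil(n,cyl(*x))-rd[n]).sum() for n in ns),p0,method="Nelder-Mead",options=dict(initial_simplex=p0+np.array([[0,0],[.01,0],[0,.01]])))
    print("pin",ns,s.x,s.fun)
for nm,uv in(("canister",(622/1.4,338/1.4)),("jar",(571/1.4,222/1.4))): print(nm,onplane(nm and "top",uv,.185))
E
```

```text
top 847 39
scene 487 65
init [np.float64(0.5217536373368159), np.float64(-0.029536586207732543), 0.0]
cover (array([ 0.52281663, -0.02551634, -0.19871031]), np.float64(86.42352941176469))
cover (array([ 0.52365706, -0.02583765, -0.20267672]), np.float64(41.082352941176474))
cover (array([ 0.52158776, -0.0248898 , -0.19864064]), np.float64(34.654901960784315))
eye [ 0.54251064 -0.02869394  0.119     ]
slot+x [ 0.5547946  -0.03085005  0.126     ]
slot-x [ 0.5057471  -0.02289913  0.119     ]
slot-x top [ 0.50496627 -0.02270758  0.126     ]
flange top [ 0.51571455 -0.25743477  0.129     ]
flange scene [ 0.51605235 -0.25711365  0.129     ]
handle top top [ 0.51571682 -0.25717726  0.177     ]
handle top scene [ 0.51251048 -0.25577924  0.177     ]
pin ('top', 'scene') [ 0.51493924 -0.25676251] 66.14509803921568
pin ('top',) [ 0.51583316 -0.25810906] 16.305882352941175
pin ('scene',) [ 0.51145133 -0.25501407] 42.87450980392157
canister [ 0.48784804 -0.38970268  0.185     ]
jar [ 0.70421561 -0.33542085  0.185     ]
```

Cover centre is (0.523,-0.0255) with yaw -0.20, so the bore is about (0.513,-0.0235) and the eye about 30 mm to +x. The two measurements agree. The pin is at (0.5155,-0.257). I'll go there over the board (top at 0.252).

Emit:
send_rows:
  commands:
    - [[0,0,-0.023,-253,-107,-90,50],[0,0,-0.023,-253,-107,-90,50],[0,0,-0.023,-253,-107,-90,50],[0,0,-0.023,-253,-107,-90,50],[0,0,-0.023,-406,-328,-90,50],[0,0,-0.023,-406,-328,-90,50],[0,0,-0.023,-406,-328,-90,50],[0,0,-0.023,-406,-328,-90,50],[0,0,-0.023,-406,-328,-90,50],[0,0,-0.023,-406,-328,-90,50]]

```text
time: 1.03
ee_pos: [0.3863, 0.2547, 0.3259]
orientation: [0.1, 0.995, 0.0, 0.0]
force: [1.4, 0.4, -0.8]
width: 0.589
```

Emit:
send_rows:
  commands:
    - [[0,0,0,-228,-476,0,50],[0,0,0,-228,-476,0,50],[0,0,0,-228,-476,0,50],[0,0,0,-228,-476,0,50],[0,0,0,-228,-476,0,50],[0,0,0,-228,-476,0,50],[0,0,0,-228,-476,0,50],[0,0,0,-228,-476,0,50],[0,0,0,-228,-476,0,50],[0,0,0,-228,-476,0,50]]

```text
time: 1.87
ee_pos: [0.4876, -0.1497, 0.3256]
orientation: [0.1, 0.995, 0.0, 0.0]
force: [1.8, -0.4, -0.2]
width: 0.585
```

Emit:
send_rows:
  commands:
    - [[0,0,0,0,0,0,50],[0,0,0,0,0,0,50],[0,0,0,0,0,0,50]]

```text
time: 2.12
ee_pos: [0.4873, -0.1475, 0.3252]
orientation: [0.1, 0.995, 0.0, -0.001]
force: [-1.0, -0.3, -0.1]
width: 0.582
```

Emit:
send_rows:
  commands:
    - [[0,0,0,-49.4,-101.7,80,50],[0,0,0,-49.4,-101.7,80,50],[0,0,0,-49.4,-101.7,80,50],[0,0,0,-49.4,-101.7,110,50],[0,0,0,-49.4,-101.7,110,50],[0,0,0,-49.4,-101.7,110,50],[0,0,0,-49.4,-101.7,110,50]]

```text
time: 2.7
ee_pos: [0.5162, -0.2553, 0.2171]
orientation: [0.099, 0.995, 0.0, 0.0]
force: [0.6, 0.6, 1.1]
width: 0.585
```

```bash
python3 - <<'E'
from cell import eyes,get_state
import cv2, numpy as np
t=eyes.camera("top")[:,:,::-1]; s=eyes.camera("scene")[:,:,::-1]
z=lambda i,u,v:cv2.resize(i[v:v+100,u:u+80],(400,500),interpolation=cv2.INTER_CUBIC)
m=np.hstack([z(t,346,180),z(s,145,150)])
cv2.imwrite("pics/comp2.png",np.clip(m.astype(float)*1.6,0,255).astype(np.uint8))
print(get_state()["ee_pos"])
E
```

```text
[ 0.51701141 -0.2559727   0.21838436]
```

View pics/comp2.png

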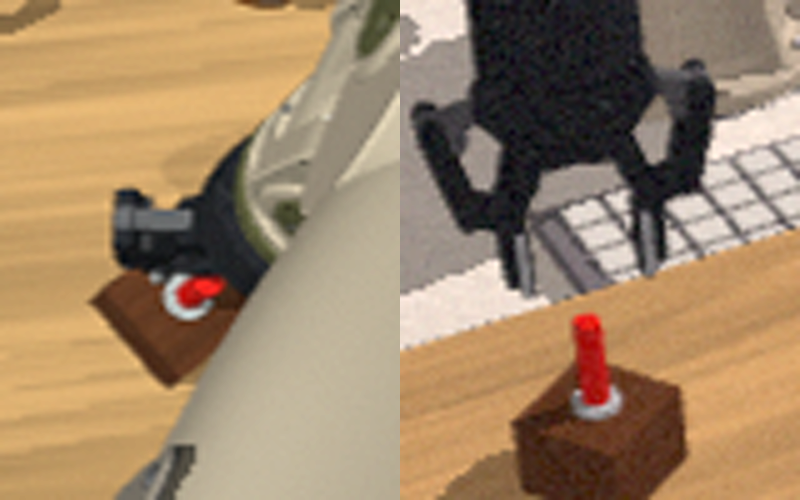

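The jaws straddle the pin in both views: the scene midpoint is about (588,285) and the pin is at x≈590. I'll descend and grip.

Emit:
send_rows:
  commands:
    - [[0,0,0,0,0,30,50],[0,0,0,0,0,62,50],[0,0,0,0,0,62,50],[0,0,0,0,0,62,50],[0,0,0,0,0,62,5],[0,0,0,0,0,62,5],[0,0,0,0,0,62,5],[0,0,0,0,0,62,5],[0,0,0,0,0,62,5],[0,0,0,0,0,62,5]]

```text
time: 3.63
ee_pos: [0.5172, -0.2577, 0.156]
orientation: [0.1, 0.995, -0.001, 0.002]
force: [0.1, 1.4, 6.5]
width: 0.145
```

```bash
python3 - <<'E'
from cell import get_state
s=get_state();print(s["ee_pos"],s["force"],s["width"],s["qvel"].round(3))
E
```

```text
[ 0.51719454 -0.25768537  0.15603602] [0.08825352 1.44246601 6.54304375] 0.144642160067591 [-0.    -0.001 -0.001 -0.    -0.002  0.   ]
```

Emit:
send_rows:
  commands:
    - [[0,0,0,0,0,-15,5],[0,0,0,0,0,-35,5],[0,0,0,0,0,-70,5],[0,0,0,0,0,-70,5],[0,0,0,0,0,-70,5],[0,0,0,0,0,-70,5],[0,0,0,0,0,-70,5]]

```text
time: 4.22
ee_pos: [0.5154, -0.2567, 0.2227]
orientation: [0.1, 0.995, 0.0, -0.001]
force: [-0.8, -0.2, -0.3]
width: 0.146
```

```bash
python3 - <<'E'
from cell import get_state
s=get_state();print(s["ee_pos"],s["force"],s["width"],s["qvel"].round(3))
E
```

```text
[ 0.51541076 -0.25668644  0.22273792] [-0.77476546 -0.20956728 -0.25268783] 0.14558509676451337 [ 0.002  0.009 -0.008 -0.    -0.    -0.   ]
```

Emit:
send_rows:
  commands:
    - [[0,0,0,19,229,8,5],[0,0,0,19,229,8,5],[0,0,0,19,229,8,5],[0,0,0,19,229,8,5],[0,0,0,19,229,8,5],[0,0,0,19,229,8,5],[0,0,0,19,229,8,5],[0,0,0,19,229,8,5],[0,0,0,19,229,8,5],[0,0,0,19,229,8,5]]

```text
time: 5.05
ee_pos: [0.5425, -0.0298, 0.2151]
orientation: [0.1, 0.995, -0.0, -0.0]
force: [1.0, -0.4, -0.1]
width: 0.147
```

```bash
python3 - <<'E'
from h import *
from cell import eyes,get_state
s=get_state();print(s["ee_pos"],s["force"],s["width"],s["qvel"].round(3))
t=eyes.camera("top")[:,:,::-1]; s=eyes.camera("scene")[:,:,::-1]
cv2.imwrite("pics/t3.png",t); cv2.imwrite("pics/s3.png",s)
z=lambda i,u,v:cv2.resize(i[v:v+60,u:u+40],(400,600),interpolation=cv2.INTER_CUBIC)
m=np.hstack([z(t,275,205),z(s,255,160)])
cv2.imwrite("pics/comp3.png",np.clip(m.astype(float)*1.6,0,255).astype(np.uint8))
E
```

```text
[ 0.54253619 -0.02982943  0.21512961] [ 0.99130222 -0.44527453 -0.07350742] 0.1467420225840985 [-0.011 -0.003  0.005  0.001  0.002  0.003]
```

View pics/comp3.png

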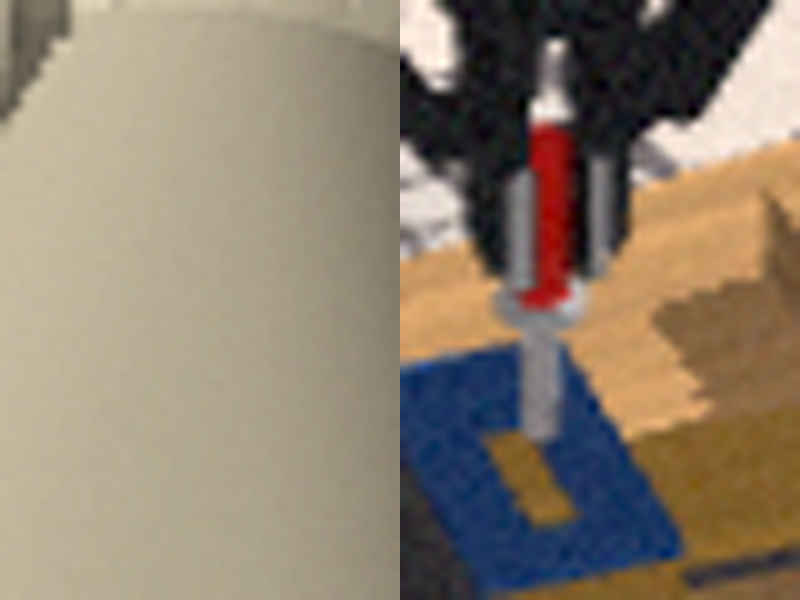

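Only the scene view helps here, because the arm hides the top view. It shows the tip at about (541,438), the handle top at (550,125), and the slot's brass from (487,435) to (580,520). I'll compare these with projections of the model.

```bash
python3 - <<'E'
from h import *
X=np.array([.5425,-.0298,.2151])
cc=lambda p:((np.array(p)-[255,160]+.5)*10-.5+[400,0]).round(1)
for nm,z in(("tip",0),("flange bottom",.04),("flange top",.044),("handle top",.092)):
    print(nm,cc(proj("scene",X-[0,0,.071]+[0,0,z])[0]))
B=np.array([.5132,-.0235,.08]); ex=np.array([.980,-.199,0]); ey=np.array([.199,.980,0])
R=lambda x,y,z:B+ex*x+ey*y+[0,0,z]
for nm,p in(("slot -x-y top",(-.008,-.0075,.046)),("slot -x+y",(-.008,.0075,.046)),("slot +x-y",(.042,-.0075,.046)),("slot +x+y",(.042,.0075,.046)),
  ("br -x-y",(-.008,-.0075,.039)),("cov -40,-28",(-.04,-.028,.046)),("cov -40,28",(-.04,.028,.046)),("cov 60,28",(.06,.028,.046)),("cov 60,-28",(.06,-.028,.046)),("board end",(.03,0,.046))):
    print(nm,cc(proj("scene",R(*np.array(p)))[0]))
E
```

```text
tip [542.8 444.1]
flange bottom [543.  317.8]
flange top [543.  304.9]
handle top [543.2 146.5]
slot -x-y top [473.  425.4]
slot -x+y [525.9 415.4]
slot +x-y [531.2 530.6]
slot +x+y [585.4 519.9]
br -x-y [473.2 446.5]
cov -40,-28 [365.9 374.5]
cov -40,28 [560.2 338.3]
cov 60,28 [681.9 544.2]
cov 60,-28 [477.6 585. ]
board end [543.9 499.5]
```

Emit:
send_rows:
  commands:
    - [[0,0,0,0,0,8,5],[0,0,0,0,0,15,5],[0,0,0,0,0,18,5],[0,0,0,0,0,21,5],[0,0,0,0,0,23,5],[0,0,0,0,0,25,5],[0,0,0,0,0,25,5],[0,0,0,0,0,25,5]]

```text
time: 5.82
ee_pos: [0.5428, -0.0287, 0.1907]
orientation: [0.1, 0.995, 0.0, 0.0]
force: [-0.5, 0.1, -0.6]
width: 0.148
```

Emit:
send_rows:
  commands:
    - [[0,0,0,0,0,1,5],[0,0,0,0,0,2,5],[0,0,0,0,0,3,5],[0,0,0,0,0,4,5],[0,0,0,0,0,4,5],[0,0,0,0,0,4,5]]

```text
time: 6.32
ee_pos: [0.5431, -0.029, 0.1867]
orientation: [0.1, 0.995, -0.0, 0.0]
force: [1.0, -0.7, -1.1]
width: 0.147
```

Emit:
send_rows:
  commands:
    - [[0,0,0,0,0,1,5],[0,0,0,0,0,2,5],[0,0,0,0,0,3,5],[0,0,0,0,0,4,5],[0,0,0,0,0,4,5],[0,0,0,0,0,4,5]]

```text
time: 6.82
ee_pos: [0.543, -0.0289, 0.1826]
orientation: [0.1, 0.995, -0.0, 0.0]
force: [1.7, -1.3, 0.4]
width: 0.144
```

There was no contact down to tip rack z of about 32–34 mm, so the tip seems to be in the eye. I'll draw along rack -x (tool +x) and look for the ~3 N of friction.

Emit:
send_rows:
  commands:
    - [[0,0,0,2,0,0,5],[0,0,0,4,0,0,5],[0,0,0,6,0,0,5],[0,0,0,8,0,0,5],[0,0,0,10,0,0,5],[0,0,0,10,0,0,5]]

```text
time: 7.32
ee_pos: [0.5323, -0.0268, 0.1826]
orientation: [0.1, 0.995, -0.0, -0.0]
force: [2.0, -2.7, -1.3]
width: 0.15
```

```bash
cat > st.py <<'E'
from cell import get_state
import numpy as np
s=get_state();ex=np.array([.980,-.199,0]); ey=np.array([.199,.980,0]);B=np.array([.5132,-.0235,.08])
d=s["ee_pos"]-B;f=s["force"]
print("rack xyz mm",np.round(1e3*np.array([d@ex,d@ey,d[2]]),2),"F rack",np.round([f@ex,f@ey,f[2]],2),"w",s["width"].round(3),"tau",s["wrist_torque"].round(3),"q",s["orientation"].round(4))
E
python3 st.py
```

```text
Traceback (most recent call last):
  File "st.py", line 5, in <module>
    print("rack xyz mm",np.round(1e3*np.array([d@ex,d@ey,d[2]]),2),"F rack",np.round([f@ex,f@ey,f[2]],2),"w",s["width"].round(3),"tau",s["wrist_torque"].round(3),"q",s["orientation"].round(4))
                                                                                                             ^^^^^^^^^^^^^^^^
AttributeError: 'float' object has no attribute 'round'
```

Emit:
send_rows:
  commands:
    - [[0,0,0,3,0,0,5],[0,0,0,6,0,0,5],[0,0,0,9,0,0,5],[0,0,0,12,0,0,5],[0,0,0,15,0,0,5],[0,0,0,17,0,0,5],[0,0,0,18,0,0,5],[0,0,0,18,0,0,5]]

```text
time: 7.98
ee_pos: [0.5148, -0.0232, 0.1826]
orientation: [0.1, 0.995, -0.0, -0.0]
force: [1.1, -4.4, -1.3]
width: 0.146
```

```bash
sed -i 's/s\["width"\].round(3)/round(s["width"],3)/' st.py; python3 st.py; python3 - <<'E'
from h import *
from cell import eyes
t=eyes.camera("top")[:,:,::-1]; s=eyes.camera("scene")[:,:,::-1]
cv2.imwrite("pics/s4.png",s)
z=lambda i,u,v:cv2.resize(i[v:v+60,u:u+80],(800,600),interpolation=cv2.INTER_CUBIC)
cv2.imwrite("pics/comp4.png",np.clip(z(s,230,165).astype(float)*1.6,0,255).astype(np.uint8))
E
```

```text
rack xyz mm [  1.53   0.57 102.6 ] F rack [ 1.97 -4.08 -1.34] w 0.146 tau [-1.088 -0.327 -0.02 ] q [ 9.97e-02  9.95e-01 -1.00e-04 -3.00e-04]
```

View pics/comp4.png

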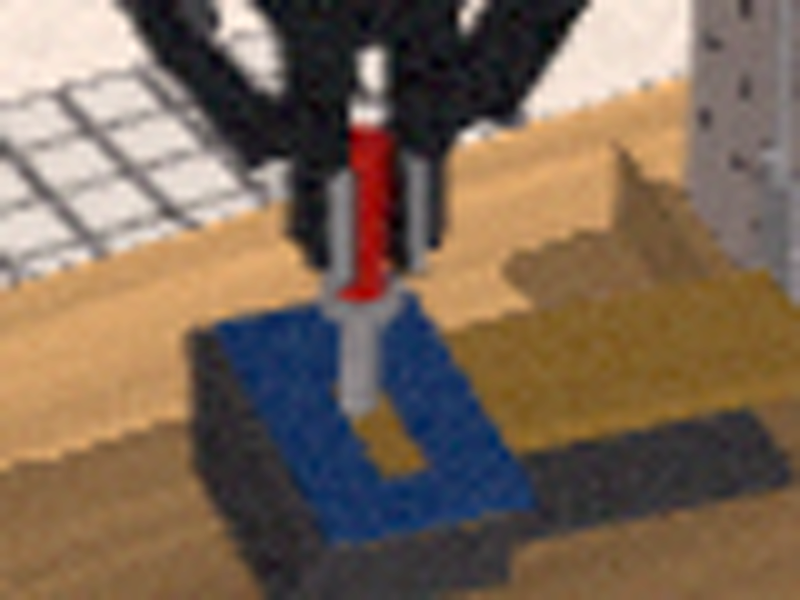

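The tongue followed: the brass end is now flush under the cover, with the pin at about (360,405) near the slot's -x end. The side load is -4 N in y, so I'll relieve that and close the last x.

Emit:
send_rows:
  commands:
    - [[0,0,0,0.5,-1,0,5],[0,0,0,1,-2,0,5],[0,0,0,1.5,-2.5,0,5],[0,0,0,1.5,-2.5,0,5],[0,0,0,1.5,-2.5,0,5]]

```text
time: 8.5
ee_pos: [0.5136, -0.0246, 0.1827]
orientation: [0.099, 0.995, 0.001, 0.0]
force: [3.8, 2.0, -1.1]
width: 0.142
```

```bash
python3 st.py
```

```text
rack xyz mm [  0.65  -0.96 102.72] F rack [ 3.32  2.76 -1.06] w 0.142 tau [ 0.616 -0.868 -0.006] q [9.95e-02 9.95e-01 1.00e-03 3.00e-04]
```

Emit:
send_rows:
  commands:
    - [[0,0,0,0,1,0,5],[0,0,0,0,1,1,5],[0,0,0,0,1,2,5],[0,0,0,0,1,3,5],[0,0,0,0,1,4,5],[0,0,0,0,1,5,5],[0,0,0,0,1,5,5]]

```text
time: 9.08
ee_pos: [0.514, -0.0245, 0.1776]
orientation: [0.1, 0.995, 0.0, 0.001]
force: [4.7, 0.3, 0.3]
width: 0.15
```

```bash
python3 st.py
```

```text
rack xyz mm [ 1.   -0.82 97.64] F rack [4.54 1.24 0.28] w 0.15 tau [ 0.051 -1.151  0.002] q [9.98e-02 9.95e-01 0.00e+00 5.00e-04]
```

Emit:
send_rows:
  commands:
    - [[0,0,0,0,0,1,5],[0,0,0,0,0,2,5],[0,0,0,0,0,3,5],[0,0,0,0,0,4,5],[0,0,0,0,0,4,5]]

```text
time: 9.5
ee_pos: [0.514, -0.0245, 0.1736]
orientation: [0.1, 0.995, 0.0, 0.0]
force: [5.1, 0.7, 2.0]
width: 0.147
```

```bash
python3 st.py
```

```text
rack xyz mm [ 0.97 -0.81 93.6 ] F rack [4.89 1.73 2.  ] w 0.147 tau [-0.065 -1.4    0.009] q [9.97e-02 9.95e-01 0.00e+00 4.00e-04]
```

The tip is in the bore. I'll relieve the x side load a little and go on past the spring ball.

Emit:
send_rows:
  commands:
    - [[0,0,0,-1,0,0,5],[0,0,0,-1.5,0.4,1,5],[0,0,0,-1.5,0.4,2,5],[0,0,0,-1.5,0.4,3,5],[0,0,0,-1.5,0.4,4,5],[0,0,0,-1.5,0.4,5,5],[0,0,0,-1.5,0.4,6,5],[0,0,0,-1.5,0.4,6,5]]

```text
time: 10.17
ee_pos: [0.5147, -0.0247, 0.1672]
orientation: [0.1, 0.995, -0.0, -0.0]
force: [1.7, -2.4, 1.6]
width: 0.146
```

```bash
python3 st.py
```

```text
rack xyz mm [ 1.72 -0.86 87.22] F rack [ 2.16 -2.05  1.64] w 0.146 tau [-0.921 -0.556 -0.005] q [ 9.99e-02  9.95e-01 -4.00e-04 -4.00e-04]
```

Emit:
send_rows:
  commands:
    - [[0,0,0,-0.5,-0.4,1,5],[0,0,0,-0.5,-0.4,2,5],[0,0,0,-0.5,-0.4,3,5],[0,0,0,-0.5,-0.4,4,5],[0,0,0,-0.5,-0.4,5,5],[0,0,0,-0.5,-0.4,6,5],[0,0,0,-0.5,-0.4,7,5],[0,0,0,-0.5,-0.4,8,5],[0,0,0,-0.5,-0.4,8,5]]

```text
time: 10.92
ee_pos: [0.515, -0.0248, 0.159]
orientation: [0.1, 0.995, -0.0, -0.001]
force: [-0.2, -3.6, -0.1]
width: 0.144
```

```bash
python3 st.py
```

```text
rack xyz mm [ 2.06 -0.92 79.04] F rack [ 0.49 -3.54 -0.09] w 0.144 tau [-0.954 -0.068  0.007] q [ 9.98e-02  9.95e-01 -0.00e+00 -6.00e-04]
```

Emit:
send_rows:
  commands:
    - [[0,0,0,0,-0.7,1,5],[0,0,0,0,-0.7,2,5],[0,0,0,0,-0.7,3,5],[0,0,0,0,-0.7,4,5],[0,0,0,0,-0.7,4,5]]

```text
time: 11.33
ee_pos: [0.5155, -0.0253, 0.1569]
orientation: [0.1, 0.995, 0.0, 0.001]
force: [-3.1, -2.2, 10.5]
width: 0.145
```

```bash
python3 st.py
```

```text
rack xyz mm [ 2.61 -1.31 76.92] F rack [-2.61 -2.75 10.54] w 0.145 tau [-0.396  0.651 -0.004] q [9.96e-02 9.95e-01 2.00e-04 6.00e-04]
```

Force rises to 10.5 N at TCP rack z 76.9, which is where the grasp offset puts the flange on the cover. I'll ease off slightly and open.

Emit:
send_rows:
  commands:
    - [[0,0,0,-0.5,0,-0.8,5],[0,0,0,-0.5,0,-0.8,20],[0,0,0,-0.5,0,-0.8,40],[0,0,0,-0.5,0,-0.8,40],[0,0,0,-0.5,0,-0.8,40],[0,0,0,-0.5,0,-0.8,40]]

```text
time: 11.83
ee_pos: [0.5157, -0.0253, 0.156]
orientation: [0.1, 0.995, 0.0, -0.0]
force: [0.2, 0.0, 0.3]
width: 0.468
```

```bash
python3 st.py
```

```text
rack xyz mm [ 2.8  -1.29 76.04] F rack [0.19 0.08 0.28] w 0.468 tau [-0.022  0.024  0.061] q [ 9.96e-02  9.95e-01  3.00e-04 -3.00e-04]
```

Emit:
send_rows:
  commands:
    - [[0,0,0,0,0,-20,40],[0,0,0,0,0,-60,40],[0,0,0,0,0,-110,40],[0,0,0,0,0,-110,40],[0,0,0,150,-60,-110,40],[0,0,0,150,-60,-110,40],[0,0,0,150,-60,-110,40],[0,0,0,150,-60,-110,40],[0,0,0,150,-60,-110,40],[0,0,0,150,-60,-110,40]]

```text
time: 12.67
ee_pos: [0.3557, -0.0546, 0.2667]
orientation: [0.101, 0.995, -0.0, 0.001]
force: [1.3, -0.4, 0.6]
width: 0.465
```

```bash
python3 st.py; python3 - <<'E'
from h import *
from cell import eyes
t=eyes.camera("top")[:,:,::-1]; s=eyes.camera("scene")[:,:,::-1]
z=lambda i,u,v:cv2.resize(i[v:v+60,u:u+40],(400,600),interpolation=cv2.INTER_CUBIC)
cv2.imwrite("pics/comp5.png",np.clip(np.hstack([z(t,275,210),z(s,250,170)]).astype(float)*1.6,0,255).astype(np.uint8))
B=np.array([.5137,-.0240,.08]); 
for z0 in(.046,.050,.098): print(z0,((proj("top",B+[0,0,z0])[0]-[275,210]+.5)*10).round(),((proj("scene",B+[0,0,z0])[0]-[250,170]+.5)*10+[400,0]).round())
E
```

```text
rack xyz mm [-148.13  -61.84  186.7 ] F rack [ 1.38 -0.13  0.58] w 0.465 tau [-0.053 -0.054 -0.013] q [ 1.006e-01  9.949e-01 -0.000e+00  8.000e-04]
0.046 [177. 388.] [559. 339.]
0.05 [177. 387.] [558. 327.]
0.098 [180. 362.] [558. 178.]
```

View pics/comp5.png

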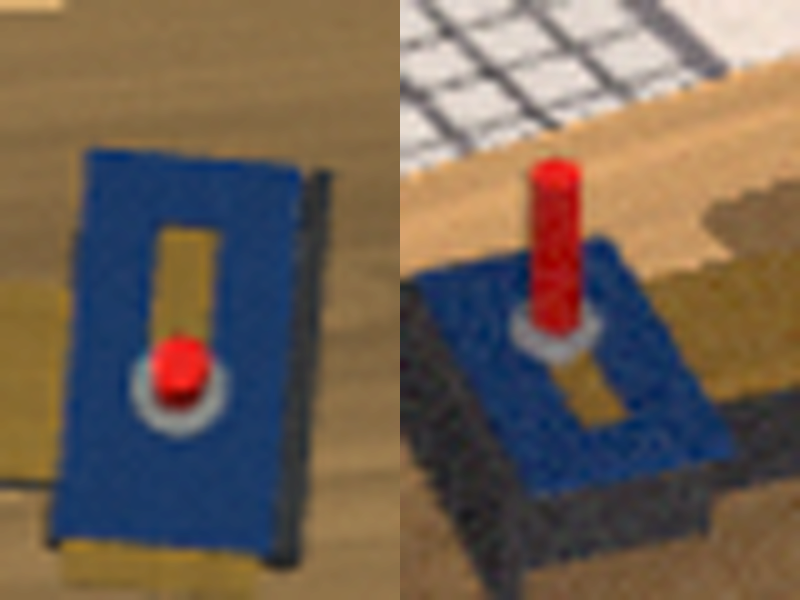

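The pin stands upright with its flange flat on the cover. The flange is at (180,388) in the top view and (557,328) in the scene view, against predictions of (177,387) and (558,327). The arm is clear, so I'm handing in.

```bash
python3 -c "
from cell import r; print(r.finish_job())"
```

```text
the job is handed in; nothing more can be done
None
```

The pin is in the bracket's bore with its flange on the cover, released, and I handed the job in at about 13 s of the 72 s allowed. No verdict was reported.

- **What I did:** I lifted the pin out of its rest and the tip went into the eye at the first try, about 30 mm to +x of the bore. I then drew the board into line by the pin alone, against 2 to 3 N, and pushed it past the spring ball until the flange met the cover. I saw at most about 10.5 N while pushing, but force was read only at the end of each move.
- **Seating:** the push stopped with the TCP at rack z 76.9 mm, where I had worked out 77 mm for fully home.
- **Last pictures:** both cameras show the pin upright. The flange and handle top lie within about 0.6 pixel (1 to 2 mm) of where a fully home pin should appear. The gripper was open and clear of everything.
- **What disagreed:**
  - During the last push the TCP read 1 to 3 mm off my camera estimate of the bore. I take this as grasp offset and camera error.
  - One picture suggested the pin sat about 3 mm higher in the grip than the grasp reading, but the final contact height fitted the grasp reading.

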